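# Feed the wet dowel rack past the gate into the drying bay

### The arm

A 6-joint arm with a two-finger parallel gripper is mounted at the origin on the work surface. World frame = base frame: x ahead of the robot, y to its left, z up, the work surface at z = 0. Lengths are in m, angles in rad, forces in N, time in s.
With the tool pointing down it reaches from about 0.35 to 0.975 m from the base axis. Payload 7.1 kg.
Tool frame: the origin (TCP) lies between the finger pads; the fingertips stand 11 mm ahead of it and the grasp point (between the pads) lies 8 mm behind it; z points along the fingers, y is the line along which they close (so a half turn about z gives the same grasp; the last joint's range is limited). The gripper opens to 88 mm and grips with 3 to 60 N. Pads are 20 mm wide; open, the fingers measure 115 mm over their backs; the gripper's body (75 mm by 178 mm) begins 61 mm behind the grasp point.
Start: joints at [1.239, 0.423, 1.63, -0, 1.089, -0.019], TCP at [0.192, 0.595, 0.234] pointing down, gripper open.
Joint ranges: [-3, 3], [-0.9, 2.11], [0.09, 2.58], [-1.31, 4.45], [0.11, 2.69], [-2.54, 2.54]. Speed limits (rad/s): [2.39, 2.39, 3.01, 3.14, 3.14, 3.14].

### API

Orientations are given as a unit quaternion [w, x, y, z].
In Python, from station import env gives the robot as it stands. The module is installed in compiled form; this text tells all that it offers. Calls block until the motion is done:
- env.move_to(position, orientation): joint-space move of the TCP to a pose.
- env.line_to(position, attitude=None, vel=0.15, threshold=None): straight line of the TCP; attitude=None keeps the orientation; vel is the mean speed in m/s. With threshold (N) it stops when the force on the tool has changed by that much, and returns True; else False.
- env.movej(angles): joint-space move.
- env.set_gripper(opening, grasp_force=None): opening from 0.0 (shut) to 1.0 (fully open); grasp_force is the grip in N (None keeps the last); returns when the fingers have stopped.
- env.hold(seconds).
- env.inverse_kinematics(position, orientation): joint angles nearest the present ones, or None.
- env.state(): the state.
- env.get_image(name): name is "side" or "top"; returns (picture, depth): 384x512x3 uint8, red, green, blue; 384x512 float32, m along the optical axis (not along the pixel's ray), 0 where there is no reading.
- env.camera_info(name): a dict with "camera_matrix" (3x3 intrinsics, pixels), "extrinsics" (4x4, takes a point from camera to world coordinates). Camera axes: x right, y down, z forward; pixel columns grow to the right and rows downward; lengths in m; the calibration is good to about 2 mm. A picture is of the moment at which its call begins. camera_info takes no time and is no camera call.
A pose or a line that the arm cannot do raises env.PlanningError and nothing moves.
- env.sign_off(): hands the job in; it is judged then, once.
Trained networks look in the newest picture that a camera, given by its name, has taken for a name from the list of things; names that differ only in an ending like _2 or _b are one class to them, and where a whole thing is asked for, a point or a joint stands for the part that bears it (a point fixed in the world has none). Each returns a list of dicts, best first, with "score" (0 to 1); they miss things now and then, are a little off and sometimes report something else, mostly with a low value. They report only what shows in the picture. A call takes as long as a camera call. They do not tell look-alikes from the thing itself.
- env.regions_of(camera, query): "mask" (384x512 bool, what is visible of it) and "rect" ([left, top, right, bottom] in pixels, round what is visible of it).
The state is a dict: "time": time; "joint_pos": joint angles; "qd": joint speeds; "joint_efforts": joint torques, N m; "eef_pos": TCP position; "tcp_rot": TCP orientation; "wrist_force": force on the tool from outside, world axes, zero at the start; "torque": the same for the moment, N m; "opening": opening from 0.0 (shut) to 1.0 (fully open); "gripper_force": force on a finger pad.
Only numpy, scipy, OpenCV 4.12 (cv2) and the standard library are available. Lean on these libraries where they do the work, as an engineer would, in place of code of your own. Each camera call takes 0.05 s, during which the arm holds its last target. There are 200 camera calls.

### The job

Press the yellow plate down with one fingertip to hold the red gate up and, while it stays up, push the blue tab at the back of the dowel rack with the other fingertip, sliding the rack along the chute past the gate until it is fully home against the orange stop. The dowel tips are freshly coated, so the gate must never touch the rack; then let the gate fall shut behind it and move the hand clear. Push only: keep the rack flat in the chute, do not lift it, and leave the other things on the bench where they stand.

Things in the scene. Friction and masses are not known exactly. Their poses are not given: they have to be found in the camera images.
- chute: Fixed plywood chute. Origin: on the table under its centre line, in the gate's plane. +y: the way the rack is pushed; -x: side of the hinge and press plate. Runs y -270 to +110 mm; floor top z 6, channel 68 wide, walls 8 thick, tops z 32. Posts 16 x 12 x 70 tall at x -50, y +26 and -296. Grey fan heater 80 tall at x 50 to 110, y 10 to 100 mm.
- end_stop (a point): Point on the near face of the orange end stop (68 mm wide, top 46 mm above the table), on the centre line of the chute, 95 mm past the gate (chute y = +95 mm), 30 mm above the table.
- gate (a joint): Gate angle, rad: 0 = shut, grows as the press plate goes down and the blade swings up, 0.95 at its stop. The rack clears the blade above 0.7. A spring shuts it when the plate is let go; holding it up takes about 4 to 8 N down on the plate. Hinge: 10 mm shaft parallel to chute y at chute x -50, z 62 mm.
- gate_hinge (a point): Red gate: point turning with it, on the hinge axis in the gate's plane (chute x -50, y 0, z 62 mm). An 80 mm bar reaches across the chute (+x); from it hangs a blade 6 mm thick, 35 to 75 mm from the axis, lower edge 37 mm below the axis when shut: over the rack's low tail, but in the way of its dowel block. Raised fully, its tip is 125 mm above the table.
- plate_centre (a point): Middle of the upper face of the press plate. Yellow strip on the gate's shaft. 250 long (chute y -280 to -30), 60 wide (7 to 67 mm from the hinge axis, towards chute -x), 4 thick. Slopes up away from the axis by 0.349 rad minus the gate angle: 20 degrees up when shut, downwards when open. Parallel to the hinge: press anywhere along it; a fingertip can slide along it without moving the gate.
- rack: Plywood sled 60 wide, 183 long, 8 mm thick, 0.25 to 0.5 kg, loose in the chute before the gate. Origin: underside below the centre of the dowel block; +y forwards. In front a wooden block (y -35 to +35 mm) with nine blue-tipped dowels, 44 mm tall in all; behind it a low tail with an upright blue push tab at its end (y -148 mm).
- push_face (a point): Centre of the rear face of the blue push tab (54 wide, 8 thick, top 58 mm above the rack's underside); 33 mm above the underside, 148 mm behind the rack's origin. Push it towards chute +y. When the rack is home it is 88 mm before the gate, so no finger needs to pass the gate.
- rack_nose (a point): Centre of the rack's front face, 35 mm ahead of the rack's origin and 16 mm above its underside; touches the end stop when the rack is home.
- glue_bottle: Bystander: yellow glue bottle, 60 mm across, 160 mm tall, standing. Origin at its underside, as for all bystanders.
- flask: Bystander: black drinking flask, 70 mm across, 170 mm tall, standing.
- stain_jar: Bystander: green glass jar, 60 mm across, 70 mm tall.
- mallet: Bystander: green-headed mallet standing on its head, 72 mm across, 175 mm tall.
- sanding_block: Bystander: cork sanding block, 65 x 100 x 30 mm.
- dowel_cup: Bystander: aluminium cup, 72 mm across, 90 mm tall.
- offcut: Bystander: dark wooden offcut, 45 x 120 x 35 mm.
Mind the look-alikes: they are no part of the job. There is more than one size of the rack; the one meant has the size given above.

How it is judged:
On the way, in this order (a step that is already met when the one before it is completed fails the run):
1. the gate is held up by a finger on the press plate while the rack is still before it (value of joint gate above 0.6 rad and contact force between the fingers and gate above 0.3 N and y of rack_nose in the frame of chute below -0.004 m), for 0.2 s.
2. the dowel block passes under the gate while a finger holds the plate down and another pushes the rack (value of joint gate above 0.6 rad and contact force between the fingers and gate above 0.3 N and contact force between the fingers and rack above 0.05 N and y of rack_nose in the frame of chute between 0.015 and 0.06 m), for 0.1 s.
3. the rack is home against the stop (y of rack_nose in the frame of chute above 0.087 m and z of rack_nose in the frame of chute below 0.03 m), for 0.1 s.
At the end, for the whole second after the job is handed in: The rack lies flat in the chute at rest with its nose within 8 mm of the end stop, and the gate has fallen shut behind the dowel block (below 0.08 rad) (all of step 3 and value of joint gate below 0.08 rad and linear speed of rack below 0.01 m/s and angle between rack's own z axis and vertical below 0.06 rad); the robot touches nothing.
It fails at once if the gate touches the rack (contact force between gate and rack above 0.3 N).
It fails at once if the rack is lifted off the chute floor (over 12 mm) or tipped (over 0.17 rad) (height (world z) of rack above 0.018 m or height (world z) of push_face above 0.056 m or angle between rack's own z axis and vertical above 0.17 rad).
It fails at once if a bystander is moved by over 20 mm or lifted (distance of any of glue_bottle, flask, stain_jar, mallet, sanding_block, dowel_cup, offcut from where it was at the start of the episode above 0.02 m).
It also fails if it takes over 43 s, if anything falls off the work surface, if the arm or the gripper's body presses on something with over 40 N, if the wrist force passes 120 N, or if a joint passes its speed limit or range.

## Working session

There is one attempt and no reset: what is moved stays moved. The work goes in short steps, each a Python script; the robot and the scene stay as the last script left them, time stands still between calls to the robot, and variables do not carry over. Pictures are saved under pics/ and viewed, at most 10 in all, crops included, and the job is handed in when it is done.

```bash
mkdir -p pics; ls
cat > h.py <<'E'
import numpy as np, cv2
from station import env
def shot(cam,name):
    im,d=env.get_image(cam); cv2.imwrite(f'pics/{name}.png',cv2.cvtColor(im,cv2.COLOR_RGB2BGR)); return im,d
def cloud(cam,d):
    c=env.camera_info(cam);K=np.array(c['camera_matrix']);T=np.array(c['extrinsics'])
    v,u=np.mgrid[:d.shape[0],:d.shape[1]]
    P=np.stack([(u-K[0,2])/K[0,0]*d,(v-K[1,2])/K[1,1]*d,d],-1)
    W=P@T[:3,:3].T+T[:3,3]; W[d<=0]=np.nan; return W
E
python3 - <<'E'
from h import *
for c in ('side','top'):
    im,d=shot(c,c); W=cloud(c,d); np.save(f'{c}.npy',W); np.save(f'{c}_im.npy',im)
    print(c,np.array(env.camera_info(c)['extrinsics']).round(3).tolist(),env.camera_info(c)['camera_matrix'])
    for q in ('chute','rack','push_face','plate_centre','gate','end_stop'):
        for r in env.regions_of(c,q):
            P=W[r['mask']]; print(q,round(r['score'],2),r['rect'],np.nanmedian(P,0).round(3),np.nanmin(P,0).round(3),np.nanmax(P,0).round(3))
print(env.state())
a=np.hstack([cv2.imread('pics/side.png'),cv2.imread('pics/top.png')]);cv2.imwrite('pics/both.png',cv2.resize(a,(800,300)))
E
```

```text
pics
side [[0.993, -0.082, 0.087, 0.412], [-0.12, -0.652, 0.749, -0.701], [-0.005, -0.754, -0.657, 0.776], [0.0, 0.0, 0.0, 1.0]] [[370.25158362   0.         251.98773239]
 [  0.         370.25158362 196.88746543]
 [  0.           0.           1.        ]]
rack 0.84 [330.7, 177.6, 374.6, 207.9] [0.825 0.154 0.01 ] [ 0.771  0.086 -0.002] [0.881 0.245 0.047]
rack 0.76 [266.4, 208.5, 291.6, 266.9] [ 0.563 -0.014  0.031] [ 0.53  -0.107  0.004] [0.602 0.111 0.067]
rack 0.74 [129.4, 147.5, 195.7, 198.5] [0.223 0.332 0.031] [ 0.098  0.208 -0.003] [0.339 0.52  0.084]
rack 0.67 [218.4, 124.4, 239.7, 175.1] [0.454 0.319 0.081] [0.424 0.302 0.001] [0.486 0.56  0.178]
push_face 0.9 [328.6, 175.8, 378.2, 207.3] [0.824 0.158 0.011] [ 0.771  0.086 -0.002] [0.88  0.248 0.046]
push_face 0.89 [131.1, 144.8, 198.8, 198.3] [0.224 0.33  0.03 ] [ 0.098  0.208 -0.001] [0.339 0.514 0.084]
push_face 0.66 [266.9, 207.8, 295.4, 268.1] [ 0.563 -0.012  0.032] [ 0.53  -0.108  0.004] [0.599 0.111 0.067]
push_face 0.31 [306.7, 192.4, 335.3, 229.7] [0.689 0.024 0.062] [ 0.656  0.004 -0.   ] [0.73  0.075 0.094]
plate_
[... 1928 characters left out ...]
0.095]
{'time': 0.7, 'joint_pos': array([ 1.23900964e+00,  4.23057162e-01,  1.62989996e+00, -1.10432045e-05,
        1.08860004e+00, -1.89989505e-02]), 'qd': array([-0.00021662, -0.00014787, -0.0011751 , -0.00057885, -0.000337  ,
       -0.00110036]), 'joint_efforts': array([ 7.17830826e-04, -5.44414687e+01, -2.74007803e+01,  6.44774199e-02,
        1.65609800e-02, -4.29729869e-05]), 'eef_pos': array([0.19229371, 0.59466977, 0.23370185]), 'tcp_rot': array([7.91346156e-06, 1.55754578e-01, 9.87795784e-01, 1.66193181e-05]), 'wrist_force': array([-0.25305011,  0.31086273,  0.12594707]), 'torque': array([ 0.01428017, -0.01006509,  0.01973786]), 'gripper_force': 0.0, 'opening': 0.9980633168543189}
```

View pics/both.png

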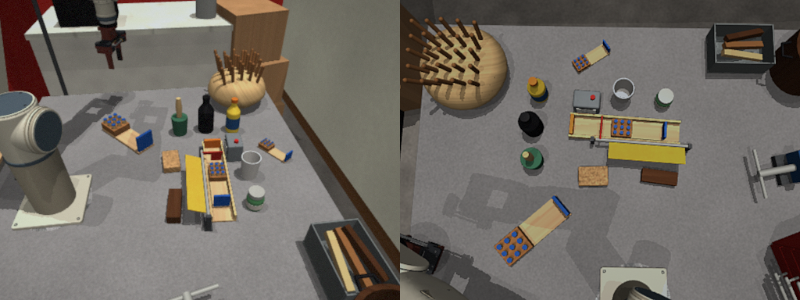

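Run:
```python
from h import *
im=cv2.imread('pics/top.png');cv2.imwrite('pics/crop.png',cv2.resize(im[100:225,200:385],None,fx=4.3,fy=4.3,interpolation=cv2.INTER_CUBIC))
im=cv2.imread('pics/side.png');cv2.imwrite('pics/crop2.png',cv2.resize(im[150:300,220:390],None,fx=4,fy=4,interpolation=cv2.INTER_CUBIC))
```

```text
(no output)
```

View pics/crop.png

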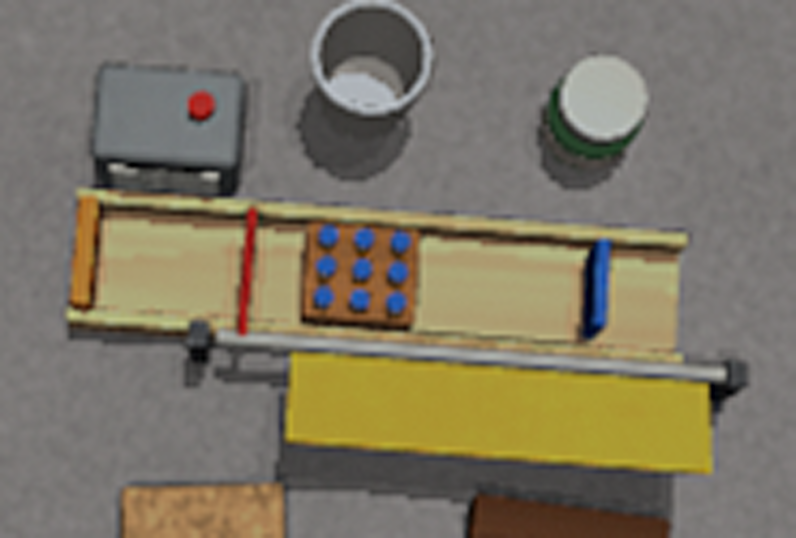

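View pics/crop2.png

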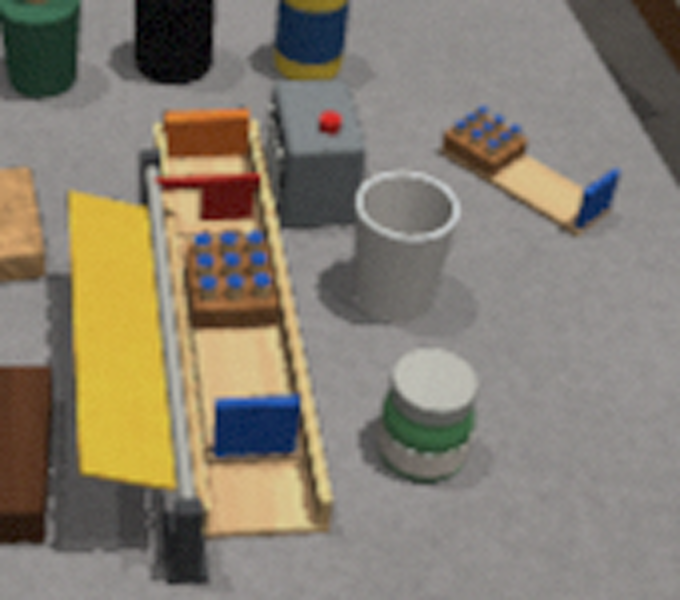

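The rack in the chute sits at top px (307,166). Its look-alikes are a small rack on the bench at top px (246,74) and a large one at top px (168,296). The one in the chute, before the red gate (top px ~257,163), has the 183 mm length and is the one meant. In the top view the plate is at (315,195) and the tab at (339,167). Next I fit the chute pose.

Run:
```python
from h import *
def mr(P):
    r=cv2.minAreaRect((P[:,:2]*1000).astype(np.float32)); return cv2.boxPoints(r)
for c in('top','side'):
    W=np.load(c+'.npy');im=np.load(c+'_im.npy');h=cv2.cvtColor(im,cv2.COLOR_RGB2HSV).astype(int)
    box=(W[...,0]>.42)&(W[...,0]<.66)&(W[...,1]>-.25)&(W[...,1]<.26)
    H,S,V=h[...,0],h[...,1],h[...,2]
    # plate
    m=box&(H>22)&(H<33)&(S>190)&(V>110)&(W[...,2]>.06)&(W[...,0]<.53)
    m=cv2.morphologyEx(m.astype(np.uint8),cv2.MORPH_OPEN,np.ones((3,3)))>0
    P=W[m]; r=cv2.minAreaRect((P[:,:2]*1000).astype(np.float32));(cx,cy),(w,hh),a=r
    b=cv2.boxPoints(r); e=[b[1]-b[0],b[2]-b[1]]; e=max(e,key=np.linalg.norm); e=e*np.sign(e[1]); yaw=np.arctan2(-e[0],e[1])
    R=np.array([[np.cos(yaw),-np.sin(yaw)],[np.sin(yaw),np.cos(yaw)]])
    o=np.array([cx,cy])-R@[-84.8,-155]
    print(c,'plate n',m.sum(),'c',cx,cy,'size',w,hh,'yaw',np.degrees(yaw),'origin',o)
    def rep(n,m):
        p=(W[m][:,:2]*1000-o)@R; z=W[m][:,2]*1000
        print(n,m.sum(),'x',np.percentile(p[:,0],[2,50,98]).round(1),'y',np.percentile(p[:,1],[2,50,98]).round(1),'z',np.percentile(z,[2,50,98]).round(1))
    rep('plate',m)
    blue=box&(H>105)&(H<125)&(S>150)
    rep('tab',blue&(W[...,1]<-.05)); rep('tips',blue&(W[...,1]>-.05))
    rep('orange',box&(H>8)&(H<18)&(S>200)&(V>120)&(W[...,1]>.15)); rep('red',box&((H<5)|(H>175))&(S>180)&(W[...,1]>.05))
    W2=W*1000; l=np.einsum('...i,ij->...j',W2[...,:2]-o,R)
    sh=(abs(l[...,0]+50)<9)&(l[...,1]>-260)&(l[...,1]<-10)&(W2[...,2]>60)&(S<80)
    p=l[sh]; print('shaft x',np.polyfit(p[:,1],p[:,0],1),np.median(p[:,0]),np.percentile(W2[sh][:,2],[5,50,95]))
    wl=(W2[...,2]>26)&(W2[...,2]<37)&(l[...,0]>25)&(l[...,0]<50)&(l[...,1]>-270)&(l[...,1]<0)&(H>12)&(H<30)
    if wl.sum(): p=l[wl]; print('wall+ x',np.polyfit(p[:,1],p[:,0],1),np.median(p[:,0]))
```

```text
top plate n 0 c 0.0 0.0 size 0.0 0.0 yaw -0.0 origin [ 84.8 155. ]Traceback (most recent call last):
  File "<stdin>", line 19, in <module>
  File "<stdin>", line 18, in rep
    return _quantile_unchecked(
        a, q, axis, out, overwrite_input, method, keepdims, weights)
    return _ureduce(a,
                    func=_quantile_ureduce_func,
    ...<5 lines>...
                    overwrite_input=overwrite_input,
                    method=method)
    r = func(a, **kwargs)
    result = _quantile(arr,
                       quantiles=q,
    ...<2 lines>...
                       out=out,
                       weights=wgt)
    slices_having_nans = np.isnan(arr[-1, ...])
                                  ~~~^^^^^^^^^
IndexError: index -1 is out of bounds for axis 0 with size 0
```

```bash
cat > fit.py <<'E'
from h import *
import sys
def fit(c,W,im):
    h=cv2.cvtColor(im,cv2.COLOR_RGB2HSV).astype(int)
    box=(W[...,0]>.42)&(W[...,0]<.66)&(W[...,1]>-.25)&(W[...,1]<.26)
    H,S,V=h[...,0],h[...,1],h[...,2]
    m=box&(H>20)&(H<35)&(S>185)&(V>90)&(W[...,2]>.06)&(W[...,0]<.53)
    m=cv2.morphologyEx(m.astype(np.uint8),cv2.MORPH_OPEN,np.ones((3,3)))>0
    P=W[m]; (cx,cy),(w,hh),a=r=cv2.minAreaRect((P[:,:2]*1000).astype(np.float32))
    b=cv2.boxPoints(r); e=max([b[1]-b[0],b[2]-b[1]],key=np.linalg.norm); e=e*np.sign(e[1]); yaw=np.arctan2(-e[0],e[1])
    R=np.array([[np.cos(yaw),-np.sin(yaw)],[np.sin(yaw),np.cos(yaw)]])
    o=np.array([cx,cy])-R@[-84.8,-155]
    print(c,'plate n',m.sum(),'c',cx,cy,'size',w,hh,'yaw',np.degrees(yaw),'origin',o)
    W2=W*1000; l=np.einsum('...i,ij->...j',W2[...,:2]-o,R)
    def rep(n,m):
        if m.sum()<3: print(n,'none'); return
        q=lambda a:np.percentile(a,[2,50,98]).round(1)
        print(n,m.sum(),'x',q(l[m][:,0]),'y',q(l[m][:,1]),'z',q(W2[m][:,2]))
    rep('plate',m)
    blue=box&(H>100)&(H<128)&(S>120)
    rep('tab',blue&(W[...,1]<-.05)); rep('tips',blue&(W[...,1]>-.05))
    rep('orange',box&(H>8)&(H<20)&(S>190)&(W[...,1]>.15)); rep('red',box&((H<5)|(H>175))&(S>160)&(W[...,1]>.05)&(l[...,0]<45))
    sh=(abs(l[...,0]+50)<9)&(l[...,1]>-260)&(l[...,1]<-10)&(W2[...,2]>60)&(S<80)
    if sh.sum()>5: p=l[sh]; print('shaft x',np.polyfit(p[:,1],p[:,0],1),np.median(p[:,0]))
    wl=(W2[...,2]>26)&(W2[...,2]<37)&(l[...,0]>25)&(l[...,0]<50)&(l[...,1]>-270)&(l[...,1]<0)&(H>12)&(H<30)
    if wl.sum()>5: p=l[wl]; print('wall+ x',np.polyfit(p[:,1],p[:,0],1),np.median(p[:,0]))
E
python3 - <<'E'
from fit import *
im=np.load('top_im.npy');print(cv2.cvtColor(im,cv2.COLOR_RGB2HSV)[195,310:318:3],np.load('top.npy')[195,315])
for c in('top','side'): fit(c,np.load(c+'.npy'),np.load(c+'_im.npy'))
E
```

```text
[[ 25 184 172]
 [ 25 184 172]
 [ 26 182 171]] [ 0.48022021 -0.03455305  0.07823128]
top plate n 0 c 0.0 0.0 size 0.0 0.0 yaw -0.0 origin [ 84.8 155. ]
plate none
tab 102 x [414.1 474.5 500.3] y [-328.9 -253.  -250.3] z [17.4 55.6 69.3]
tips 109 x [461.9 485.2 509. ] y [-137.4 -111.5  -85.5] z [41.8 50.1 55.7]
orange 37 x [461.3 491.6 524.5] y [51.6 60.2 64. ] z [28.7 46.3 50.6]
red none
shaft x [  -1.67273438 -209.0737128 ] -46.444402788547094
side plate n 0 c 0.0 0.0 size 0.0 0.0 yaw -0.0 origin [ 84.8 155. ]
plate none
tab 272 x [451.7 477.  501.6] y [-261.3 -258.4 -254. ] z [17.4 44.3 65.4]
tips 59 x [463.6 485.3 508.3] y [-138.9 -113.3  -87.4] z [48.1 50.2 53. ]
orange 196 x [465.3 496.9 526.4] y [49.3 53.7 57.4] z [ 8.7 29.5 47.7]
red none
shaft x [ 8.93969304e-03 -4.81701240e+01] -49.94680713275058
```

```bash
sed -i 's/S>185/S>160/; s/S>160)&(W\[...,1\]>.05)/S>130)\&(W[...,1]>.05)/' fit.py
python3 - <<'E'
from fit import *
for c in('top','side'): fit(c,np.load(c+'.npy'),np.load(c+'_im.npy'))
E
```

```text
top plate n 2009 c 479.8361511230469 -36.409423828125 size 247.91632080078125 56.71760559082031 yaw -3.3621125 origin [573.5803648  113.35058603]
plate 2009 x [-111.9  -85.6  -58.4] y [-274.1 -154.   -35.8] z [65.6 77.5 88.7]
tab 102 x [-57.6  -1.9  23.9] y [-290.9 -211.  -209.8] z [17.4 55.6 69.3]
tips 109 x [-22.    0.1  23.4] y [-95.3 -69.8 -44.1] z [41.8 50.1 55.7]
orange 37 x [-33.3  -3.3  29.7] y [ 93.8 101.6 105.6] z [28.7 46.3 50.6]
red 51 x [-45.   -3.   34.8] y [-2.7  0.1  3.5] z [ 5.8 67.4 71.7]
shaft x [ 3.57225026e-04 -5.05309183e+01] -50.67019999046458
wall+ x [-4.06423054e-03  3.69042939e+01] 37.678365221218186
side plate n 1460 c 479.6369934082031 -38.131126403808594 size 249.1549072265625 54.76708984375 yaw -3.637324 origin [574.09947327 111.17687464]
plate 1460 x [-110.9  -85.1  -58.8] y [-276.5 -175.1  -39.4] z [67.  76.9 87.2]
tab 272 x [-24.    1.3  26. ] y [-217.2 -215.1 -211. ] z [17.4 44.3 65.4]
tips 59 x [-21.4   1.   22.5] y [-95.  -69.2 -43. ] z [48.1 50.2 53. ]
orange 196 x [-30.3   1.5  30.9] y [ 94.6  97.8 101.1] z [ 8.7 29.5 47.7]
red 156 x [-38.2   2.   24.1] y [-3.5 -0.6  2.5] z [27.3 53.2 68.2]
shaft x [-3.29558139e-03 -5.13041995e+01] -50.9101899360731
wall+ x [-7.89667914e-03  3.47074069e+01] 36.01154981572299
```

```bash
cat >> h.py <<'E'
yaw=np.radians(-3.5); O=np.array([.5738,.1124]); R2=np.array([[np.cos(yaw),-np.sin(yaw)],[np.sin(yaw),np.cos(yaw)]])
def wp(x,y,z): # chute mm -> world
    return [*(O+R2@[x/1000,y/1000]),z/1000]
def ch(p): return np.r_[(np.array(p[:2])-O)@R2*1000,p[2]*1000].round(1)
t=(np.pi/2-yaw)/2; Q=[0,np.sin(t),np.cos(t),0]; Qb=[0,-np.cos(t),np.sin(t),0]
CX=-47
E
python3 - <<'E'
from h import *
for q in(Q,Qb):
    for z in (300,50):
        for y in(-240,-98):
            r=env.inverse_kinematics(wp(CX,y,z),q); print(z,y,None if r is None else np.round(r,2))
q=Q if abs(env.inverse_kinematics(wp(CX,-240,300),Q)[5])<abs(env.inverse_kinematics(wp(CX,-240,300),Qb)[5]) else Qb
p=env.state()['eef_pos']; env.line_to([p[0],p[1],.31])
env.set_gripper(.95)
env.move_to(wp(CX,-242,310),q)
env.line_to(wp(CX,-242,105),vel=.2)
s=env.state(); print(s['time'],ch(s['eef_pos']),s['opening'],s['wrist_force'],q)
shot('side','a')
im=cv2.imread('pics/a.png');cv2.imwrite('pics/a_c.png',cv2.resize(im[130:300,200:370],None,fx=3.5,fy=3.5))
E
```

```text
300 -240 [-0.26  0.2   1.78 -0.    1.16 -0.2 ]
300 -98 [ 0.01  0.19  1.79 -0.    1.16  0.07]
50 -240 [-0.26  0.57  1.94 -0.    0.63 -0.2 ]
50 -98 [ 0.01  0.57  1.95 -0.    0.62  0.07]
300 -240 None
300 -98 None
50 -240 None
50 -98 NoneTraceback (most recent call last):
  File "<stdin>", line 6, in <module>
TypeError: 'NoneType' object is not subscriptable
```

Run:
```python
from h import *
p=env.state()['eef_pos']; env.line_to([p[0],p[1],.31])
env.set_gripper(.95)
env.move_to(wp(CX,-242,310),Q)
env.line_to(wp(CX,-242,105),vel=.2)
s=env.state(); print(s['time'],ch(s['eef_pos']),s['opening'],s['wrist_force'])
shot('side','a')
im=cv2.imread('pics/a.png');cv2.imwrite('pics/a_c.png',cv2.resize(im[130:300,200:370],None,fx=3.5,fy=3.5))
```

```text
5.625 [ -46.3 -242.1  105.9] 0.9476201495524397 [ 0.16653896  0.20144751 -0.21173847]
```

View pics/a_c.png

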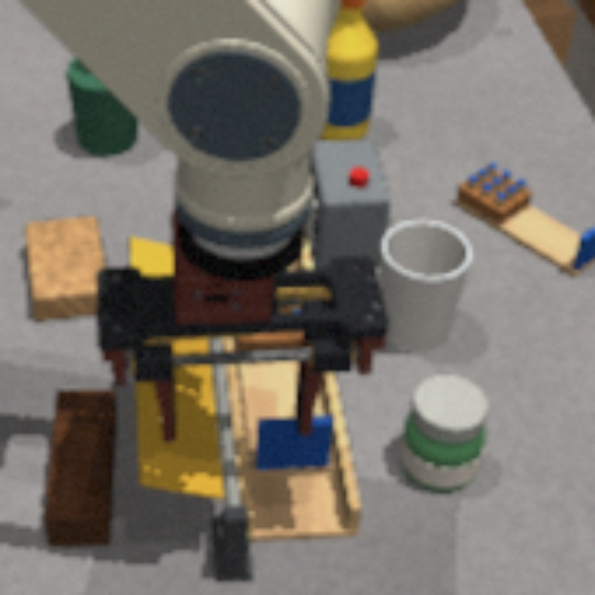

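The fingers straddle the shaft: the left one is over the plate (crop px 168,430) and the right one is behind the tab (crop px 305,430). I press down now.

Run:
```python
from h import *
env.line_to(wp(CX,-242,80),vel=.1)
f=env.state()['wrist_force'];print(f)
for z in (62,58,55,53,51,49,47,45):
    hit=env.line_to(wp(CX,-242,z),vel=.04,threshold=14)
    s=env.state(); print(z,hit,ch(s['eef_pos']),s['wrist_force'].round(1),s['time'])
    if hit or s['wrist_force'][2]>13: break
im,d=shot('side','b')
cv2.imwrite('pics/b_c.png',cv2.resize(cv2.imread('pics/b.png')[130:300,200:370],None,fx=3.5,fy=3.5))
W=cloud('side',d);h=cv2.cvtColor(im,cv2.COLOR_RGB2HSV).astype(int)
l=np.einsum('...i,ij->...j',W[...,:2]-O,R2)*1000
m=(h[...,0]>20)&(h[...,0]<35)&(h[...,1]>150)&(l[...,0]>-118)&(l[...,0]<-57)&(l[...,1]>-278)&(l[...,1]<-35)&(W[...,2]>.012)
print(m.sum()); c=np.polyfit(l[m][:,0],W[m][:,2]*1000,1); print('gate angle ~',.349+np.arctan(c[0]), c)
```

```text
[-0.55405333 -0.07185029  2.76128713]
62 False [ -46.5 -242.1   62.3] [ 1.6 -0.7  4.3] 6.675
58 False [ -46.9 -242.    58.2] [ 1.3 -1.3  5.2] 6.925
55 False [ -47.1 -242.    55.1] [ 1.1 -1.1  4.6] 7.175
53 False [ -47.1 -242.    53.1] [ 0.3 -0.7  4.6] 7.425
51 False [ -47.2 -242.    51. ] [ 1.4 -0.5  5.3] 7.675
49 False [ -47.1 -242.    49. ] [ 0.6 -0.3  5. ] 7.925
47 False [ -46.8 -242.    48.3] [-2.2  0.  20.5] 8.175
516
gate angle ~ 0.8811592564999862 [ 0.58882122 94.6440406 ]
```

View pics/b_c.png

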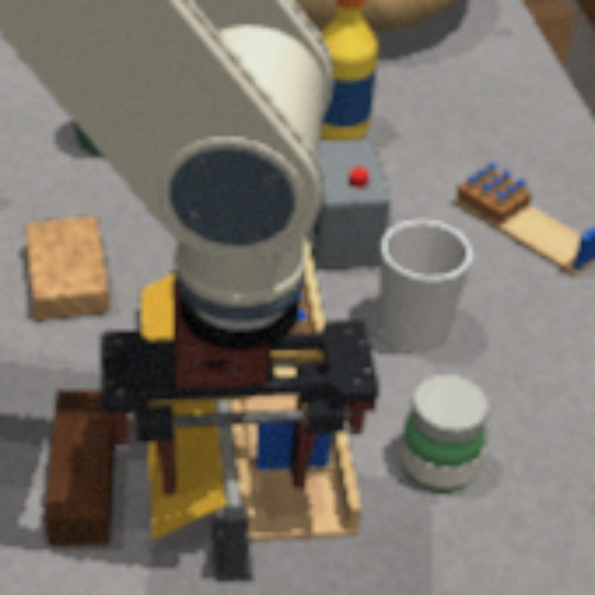

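The gate is on its stop, at about 0.9 rad. I push now, keeping the plate pressed and checking the forces as I go.

Run:
```python
from h import *
Z=48.0
env.line_to(wp(CX,-242,Z),vel=.03); env.hold(.2)
for y in list(range(-232,-107,12))+[-108,-104,-101,-98,-96,-94,-92,-90]:
    hit=env.line_to(wp(CX,y,Z),vel=.05,threshold=20)
    s=env.state(); fy=s['wrist_force'][:2]@R2
    print(y,hit,ch(s['eef_pos']),fy.round(1),s['wrist_force'][2].round(1),round(s['time'],1))
    if s['wrist_force'][2]<3 or s['wrist_force'][2]>35 or hit or fy[1]<-14: break
shot('side','c');shot('top','ct')
a=cv2.imread('pics/c.png')[110:300,200:370];b=cv2.imread('pics/ct.png')[90:280,200:400]
cv2.imwrite('pics/c_c.png',cv2.resize(np.hstack([a,b]),None,fx=2.1,fy=2.1))
```

```text
-232 False [ -48.1 -231.8   48. ] [-2.5 -0.9] 6.9 9.0
-220 False [ -48.3 -220.    47.9] [-3.5 -2.6] 6.0 9.4
-208 False [ -48.4 -208.    47.8] [-2.4 -2.3] 5.9 9.8
-196 False [ -48.5 -196.    47.8] [-2.5 -1.7] 5.6 10.2
-184 False [ -48.5 -184.    47.7] [-3.  -1.6] 5.5 10.6
-172 False [ -48.6 -172.1   47.7] [-2.1 -2. ] 5.9 11.0
-160 False [ -48.7 -160.1   47.7] [-2.4 -1.1] 5.5 11.4
-148 False [ -48.7 -148.1   47.7] [-2.8 -1.7] 5.1 11.8
-136 False [ -48.7 -136.1   47.7] [-3.5 -1.4] 5.9 12.2
-124 False [ -48.8 -124.1   47.7] [-3.3 -1.6] 4.9 12.6
-112 False [ -48.8 -112.1   47.6] [-2.6 -1.4] 5.1 12.9
-108 False [ -48.8 -108.3   47.6] [-2.9 -2.7] 5.5 13.2
-104 False [ -48.8 -104.4   47.6] [-3.  -3.3] 4.6 13.4
-101 False [ -48.8 -101.5   47.6] [-3.7 -3.3] 6.0 13.7
-98 False [-48.8 -98.9  47.6] [-2.4 -6.5] 5.7 13.9
-96 False [-48.7 -98.6  47.7] [ -2.4 -19.6] 4.9 14.2
```

View pics/c_c.png

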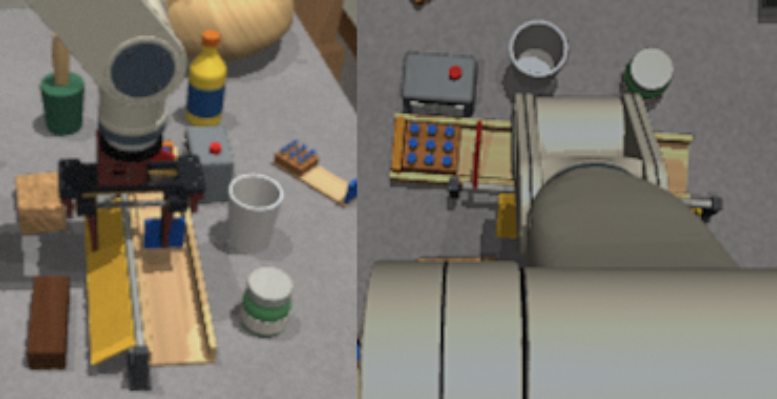

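The rack is home: in the top view the block (crop px 432,145) touches the orange stop and lies past the red gate (crop px 478,150). I back off, let the gate down and lift clear.

Run:
```python
from h import *
env.line_to(wp(CX-1.5,-112,47.8),vel=.06)
env.line_to(wp(CX-1.5,-112,105),vel=.06)
env.line_to(wp(CX-1.5,-112,300),vel=.2)
env.move_to([.30,-.35,.35],Q); env.hold(.5)
from fit import fit
for c in('side','top'):
    im,d=shot(c,'d'+c); fit(c,cloud(c,d),im)
s=env.state();print(s['time'],s['wrist_force'])
a=cv2.imread('pics/dside.png')[100:300,130:390];b=cv2.imread('pics/dtop.png')[40:240,140:400]
cv2.imwrite('pics/d_c.png',cv2.resize(np.hstack([a,b]),None,fx=1.53,fy=1.53))
```

```text
side plate n 1458 c 479.4779357910156 -38.460731506347656 size 248.0139617919922 54.46358871459961 yaw -3.5335886 origin [573.66993696 111.01805516]
plate 1458 x [-110.8  -85.   -58.7] y [-275.9 -174.5  -38.5] z [66.9 77.1 87. ]
tab none
tips 286 x [-24.3   1.5  25.3] y [-88.1 -85.   82.3] z [17.3 47.8 64.8]
orange 33 x [-29.9  -1.1  31.2] y [ 93.6  98.  101.2] z [23.  45.3 49.1]
red 163 x [-37.8   0.9  24.2] y [-3.5 -0.3  2.5] z [27.5 54.1 68.7]
shaft x [-1.34768624e-03 -5.08543806e+01] -50.64799093437752
wall+ x [-1.15463655e-04  3.65338461e+01] 36.40007149203673
top plate n 2021 c 479.5987548828125 -36.52532958984375 size 247.4208984375 56.652828216552734 yaw -3.3662546 origin [573.35379489 113.22790493]
plate 2021 x [-111.8  -85.5  -58. ] y [-273.5 -155.   -36.2] z [65.9 77.6 88.8]
tab 3 x [-57.4 -57.2 -55. ] y [-294.3 -290.5 -290.3] z [17.  34.6 35.4]
tips 184 x [-25.4  -0.6  24.8] y [-86.3  38.9  85.3] z [24.4 51.6 69.3]
orange 42 x [-33.4  -4.4  31.2] y [ 38.9  97.7 105.5] z [28.  42.6 50.7]
red 50 x [-44.8  -4.5  34.2] y [-2.5  0.2  3.6] z [12.4 67.3 71.8]
shaft x [ 1.44966482e-03 -5.01709552e+01] -50.517474454933094
wall+ x [5.92056484e-04 3.82152685e+01] 38.011277650976325
19.075 [-0.3001782   0.65892074  0.34706131]
```

View pics/d_c.png

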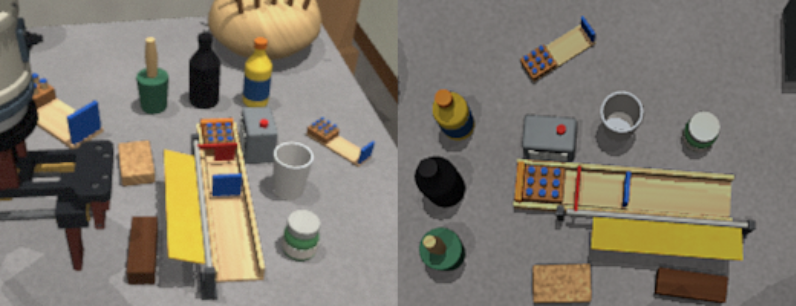

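The rack is against the stop, with the tab rear at -88 mm. The gate is shut behind the block, the bystanders are in place and the hand is clear.

```bash
python3 -c "
from station import env
print(env.sign_off())"
```

```text
the job is handed in; nothing more can be done
None
```

The job is handed in at about 19 s of the 43 s allowed: the rack is home against the orange stop, the gate has fallen shut behind it, and the hand is clear; `sign_off()` returned no verdict.

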